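Find the worn jig pins by wiggling

ROBOT

A 7-joint arm with a two-finger parallel gripper is mounted at the origin on a cart in front of the work surface, level with it; the furniture and walls round the work are solid. World frame = base frame: x ahead of the robot, y to its left, z up, the work surface at z = 0. Lengths are in m, angles in rad, forces in N, time in s.
With the tool pointing down it reaches from about 0.4 to 0.875 m from the base axis. Payload 6.5 kg.
Tool frame: the origin (TCP) lies at the very end of the fingers, on their centre line; the grasp point (between the pads) lies 19 mm behind it (r.hold_point_z is the distance from the TCP to the grasp point, in m); y points along the fingers, z is the direction in which the jaws open and shut, and the axes are right-handed (so a half turn about y gives the same grasp; the last joint's range is limited). The gripper opens to 88 mm and grips with 3 to 60 N. Pads are 18 mm wide; open, the fingers measure 123 mm over their backs; the gripper's body (75 mm by 187 mm) begins 45 mm behind the grasp point.
Start: joints at [-0.066, 0.536, -0.004, 1.538, 0.003, 1.067, -0.071], TCP at [0.65, 0, 0.239] pointing down, gripper open.
Joint ranges: [-2.7, 2.7], [-0.37, 2.16], [-1.27, 1.26], [0.24, 2.4], [-1.31, 4.45], [0.19, 1.91], [-2.76, 2.76]. Speed limits (rad/s): [2.39, 2.39, 3.14, 3.14, 3.14, 3.14, 3.14].

INTERFACE

Orientations are given as a unit quaternion [x, y, z, w].
In Python, from rig import r gives the robot as it stands. The module is installed in compiled form; this text tells all that it offers.
- The arm moves only by the tool arm_command, never from a script. Its argument "rows" is a list of rows, each a list of 3 entries, a list of its own where there are three numbers: the turn, a rotation vector about the tool's x, y, z each as a share of 45 degrees, from -1 to 1, then the shift along the tool's x, y, z each as a share of 0.75 m, from -1 to 1, then the gripper command: -1 is fully open, 1 is shut, values between are in proportion. A call has 1 to 20 rows; each row is the pose to reach, as a shift and turn from the pose commanded when the call began, along the tool's axes at that moment; what a row does not reach only later rows make up. A row lasts 1/10 s, in which the tool goes at most 50 mm and 8.59 degrees, less where a joint would pass 70% of its speed; a pose out of reach is approached as far as the arm can. A call with a number of a shift or a turn outside -1 to 1 is refused whole. A call with a gripper value outside its range is refused whole. The fingers move at their own pace and stop on an object; "newtons" is the grip in N (left out, the last holds). Time passes only in rows, so rows that repeat a pose let the fingers close. It gives the time, the measured TCP pose, the force and the opening at its end, in the units of the state.
- r.get_obs(): the state, without advancing time (a new reading comes with each control period).
- r.grab_frame(name): name is "scene" or "side" or "wrist"; returns a dict with "image" (400x640x3 uint8, blue, green, red), "depth" (400x640 float32, m along the optical axis (not along the pixel's ray), 0 where there is no reading), "mtx" (3x3 intrinsics, pixels), "rvec" (rotation vector, rad) and "tvec" (3), from world to camera coordinates, as OpenCV has them. Camera axes: x right, y down, z forward; pixel columns grow to the right and rows downward; lengths in m; the calibration is good to about 2 mm. A picture is of the moment at which its call begins.
- r.job_done(): hands the job in, once; it reports no verdict.
Trained networks look in the newest picture that a camera, given by its name, has taken for a name from the list of things; names that differ only in an ending like _2 or _b are one class to them, and where a whole thing is asked for, a point or a joint stands for the part that bears it (a point fixed in the world has none). Each returns a list of dicts, best first, with "score" (0 to 1); they miss things now and then, are a little off and sometimes report something else, mostly with a low value. They report only what shows in the picture. A call takes as long as a camera call.
- r.look_for(name, camera): "centre" ([x, y, z] in m, in world coordinates, good to about 4 mm: the middle of the surface that is visible of it).
- r.mark_of(name, camera): "centre" ([x, y, z] in m, in world coordinates, good to about 4 mm: a listed point, or the origin of a listed thing).
The state is a dict: "clock": time; "joints": joint angles; "joint_vel": joint speeds; "effort": joint torques, N m; "eef_pos": TCP position; "ee_rot": TCP orientation; "wrist_force": force on the tool from outside, world axes, zero at the start; "ft_torque": the same for the moment, N m; "opening": finger opening in m.
Only numpy, scipy, OpenCV 4.12 (cv2) and the standard library are available. Lean on these libraries where they do the work, as an engineer would, in place of code of your own. Each camera call takes 0.05 s, during which the arm holds its last target. There are 200 camera calls.

TASK

Two of the four T-handled pins of the drill jig have worn loose. With the pins still fully down, wiggle them gently side to side across the row to feel which have play; then draw each loose pin up to its stop and leave it there leaning right over in its slack, to either side, so that the fitter sees it. The sound pins stay fully home; force no pin over, and leave the other things on the bench where they are.

Things in the scene. Friction and masses are not known exactly. Their poses are not given: they have to be found in the camera images.
- jig: Two-plate steel drill jig (dark plate below, grey above), 76 x 300 mm, 36 mm high, fixed to the bench. Origin: centre of its underside; y runs along the row of pins, x across the row, away from the robot. Four T-handled pins of identical look stand in a row on its centre line, 70 mm apart, each in a brass bush 27 mm across. Two of them are loose; which two is not told.
- place_1 (a point): Point on the jig: centre of the brass bush's top face of pin place 1 (the +y end of the jig (the left end seen from the robot)), 40 mm above the bench. The axis of the T-bar there lies 32 mm above it (pin home). The T-bar is a level steel rod 15 mm thick, 34 mm long, along the jig's y, a sleeve that turns freely about its own axis on an 11 mm round stem; pinch it across the row (along jig x).
- place_2 (a point): Point on the jig: centre of the brass bush's top face of pin place 2 (next), 40 mm above the bench. The axis of the T-bar there lies 32 mm above it (pin home). A pin can rock only along jig x, about a pivot 10 mm below this point (42 mm below the bar of a pin that is home).
- place_3 (a point): Point on the jig: centre of the brass bush's top face of pin place 3 (next), 40 mm above the bench. The axis of the T-bar there lies 32 mm above it (pin home). A loose pin moves freely 3.8 mm at the bar to each side (0.09 rad, under 1 N) to a stop and stays leaning where left; a sound pin has no play and springs back upright, about 5.4 N per mm at the bar.
- place_4 (a point): Point on the jig: centre of the brass bush's top face of pin place 4 (the -y end (the right end)), 40 mm above the bench. The axis of the T-bar there lies 32 mm above it (pin home). Loose or sound, a pin slides up its bush with about 5 N of friction, 22 mm to a stop, and stays where it is left; a red band then shows on the stem.
- pin_a (a joint): How far pin a is drawn up: 0 fully home, 0.022 m at its upper stop. The four lettered pins stand at the four places in an order that changes every time and is not told.
- rock_a (a joint): Rocking angle of pin a in rad, 0 upright, positive towards the jig's +x. 0.024 rad is 1 mm at the bar.
- pin_b (a joint): How far pin b is drawn up: 0 fully home, 0.022 m at its upper stop. The four lettered pins stand at the four places in an order that changes every time and is not told.
- rock_b (a joint): Rocking angle of pin b in rad, 0 upright, positive towards the jig's +x. 0.024 rad is 1 mm at the bar.
- pin_c (a joint): How far pin c is drawn up: 0 fully home, 0.022 m at its upper stop. The four lettered pins stand at the four places in an order that changes every time and is not told.
- rock_c (a joint): Rocking angle of pin c in rad, 0 upright, positive towards the jig's +x. 0.024 rad is 1 mm at the bar.
- pin_d (a joint): How far pin d is drawn up: 0 fully home, 0.022 m at its upper stop. The four lettered pins stand at the four places in an order that changes every time and is not told.
- rock_d (a joint): Rocking angle of pin d in rad, 0 upright, positive towards the jig's +x. 0.024 rad is 1 mm at the bar.
- flat_bar: Bystander: brownish steel bar, 42 x 172 x 28 mm, lying on the bench. Origin: centre of its underside.
- brass_fitting: Bystander: brass hose fitting, 24 x 27 x 40 mm, standing. Origin: centre of its underside.
- bushing_a: Bystander: brown steel bushing, 34 x 37 x 24 mm, lying. Origin: centre of its underside.
- wood_wedge: Bystander: wooden wedge, 56 x 96 x 22 mm. Origin: centre of its underside.

How it is judged:
On the way, in this order (a step that is already met when the one before it is completed fails the run):
1. with all pins still home, a pin is rocked over by more than 0.02 rad (0.8 mm at its bar) (value of joint each of pin_a, pin_b, pin_c, pin_d below 0.004 m and (value of joint any of rock_a, rock_b, rock_c, rock_d above 0.02 rad or value of joint any of rock_a, rock_b, rock_c, rock_d below -0.02 rad)), for 0.05 s.
2. a pin is drawn up by more than 18 mm and leans by more than 0.05 rad (((value of joint pin_a above 0.018 m and (value of joint rock_a above 0.05 rad or value of joint rock_a below -0.05 rad)) or (value of joint pin_b above 0.018 m and (value of joint rock_b above 0.05 rad or value of joint rock_b below -0.05 rad)) or (value of joint pin_c above 0.018 m and (value of joint rock_c above 0.05 rad or value of joint rock_c below -0.05 rad)) or (value of joint pin_d above 0.018 m and (value of joint rock_d above 0.05 rad or value of joint rock_d below -0.05 rad)))), for 0.1 s.
At the end, for the whole second after the job is handed in: two pins stand drawn up by more than 18 mm (stop at 22 mm) and lean, released, by more than 0.05 rad (the slack ends at 0.09 rad; only a loose pin can stay so, a sound one springs upright); the other two are home to within 3 mm; the bystanders are at rest within 20 mm of where they were ((((value of joint pin_a above 0.018 m and (value of joint rock_a above 0.05 rad or value of joint rock_a below -0.05 rad)) and (value of joint pin_b above 0.018 m and (value of joint rock_b above 0.05 rad or value of joint rock_b below -0.05 rad)) and value of joint each of pin_c, pin_d below 0.003 m) or ((value of joint pin_a above 0.018 m and (value of joint rock_a above 0.05 rad or value of joint rock_a below -0.05 rad)) and value of joint each of pin_b, pin_d below 0.003 m and (value of joint pin_c above 0.018 m and (value of joint rock_c above 0.05 rad or value of joint rock_c below -0.05 rad))) or ((value of joint pin_a above 0.018 m and (value of joint rock_a above 0.05 rad or value of joint rock_a below -0.05 rad)) and value of joint each of pin_b, pin_c below 0.003 m and (value of joint pin_d above 0.018 m and (value of joint rock_d above 0.05 rad or value of joint rock_d below -0.05 rad))) or (value of joint each of pin_a, pin_d below 0.003 m and (value of joint pin_b above 0.018 m and (value of joint rock_b above 0.05 rad or value of joint rock_b below -0.05 rad)) and (value of joint pin_c above 0.018 m and (value of joint rock_c above 0.05 rad or value of joint rock_c below -0.05 rad))) or (value of joint each of pin_a, pin_c below 0.003 m and (value of joint pin_b above 0.018 m and (value of joint rock_b above 0.05 rad or value of joint rock_b below -0.05 rad)) and (value of joint pin_d above 0.018 m and (value of joint rock_d above 0.05 rad or value of joint rock_d below -0.05 rad))) or (value of joint each of pin_a, pin_b below 0.003 m and (value of joint pin_c above 0.018 m and (value of joint rock_c above 0.05 rad or value of joint rock_c below -0.05 rad)) and (value of joint pin_d above 0.018 m and (value of joint rock_d above 0.05 rad or value of joint rock_d below -0.05 rad)))) and linear speed of each of flat_bar, brass_fitting, bushing_a, wood_wedge below 0.02 m/s); the robot touches nothing.
It fails at once if a pin is forced over by more than 0.11 rad (a sound pin: about 4.6 mm at its bar, some 25 N) (value of joint any of rock_a, rock_b, rock_c, rock_d above 0.11 rad or value of joint any of rock_a, rock_b, rock_c, rock_d below -0.11 rad).
It fails at once if a bystander is moved by more than 20 mm (distance of any of flat_bar, brass_fitting, bushing_a, wood_wedge from where it was at the start of the episode above 0.02 m).
It also fails if it takes over 64 s, if anything falls off the work surface, if the arm or the gripper's body presses on something with over 40 N, if the wrist force passes 120 N, or if a joint passes its speed limit or range.

## Working session

There is one attempt and no reset: what is moved stays moved. The work goes in short steps, Python scripts to look and compute and a tool call to move; the robot and the scene stay as the last step left them, time stands still between calls to the robot, and variables do not carry over. Pictures are saved under pics/ and viewed, about 8 in all and at most 12, crops included, and the job is handed in when it is done.

Besides the shell and the picture viewer there is one more tool, called after ">>>" as name([rows], argument=value, ...), one row to a line, values as JSON. arm_command: Moves the arm, as the interface text tells. Its arguments: {"type":"object","properties":{"rows":{"type":"array"},"newtons":{"type":"number"}},"required":["rows"]}

```bash
mkdir -p pics
python3 - <<'E'
from rig import r
import cv2,numpy as np
o=r.get_obs();print({k:np.round(v,4).tolist() for k,v in o.items()}, r.hold_point_z)
for c in("scene","side"):
    f=r.grab_frame(c);cv2.imwrite(f"pics/{c}0.png",f["image"]);R=cv2.Rodrigues(f["rvec"])[0];print(c,(-R.T@np.ravel(f["tvec"])).round(3))
    for n in("jig","place_1","flat_bar","brass_fitting","bushing_a","wood_wedge"):
        print(n,[(round(d["score"],2),np.round(d["centre"],3).tolist()) for d in r.mark_of(n,c)][:5])
E
```

```text
{'clock': 0.0, 'joints': [-0.0662, 0.5372, -0.0044, 1.5389, 0.0026, 1.0673, -0.0712], 'joint_vel': [-0.0015, -0.0002, 0.0006, 0.0009, -0.0, -0.0004, -0.0003], 'effort': [-0.0002, -57.0982, 0.9902, -25.1598, -0.0562, 0.0181, 0.0002], 'eef_pos': [0.6494, -0.0001, 0.2378], 'ee_rot': [0.5005, -0.5004, 0.4996, -0.4995], 'wrist_force': [-0.7624, 0.0846, -0.0787], 'ft_torque': [0.0132, 0.019, 0.0237], 'opening': 0.0881} 0.0187
scene [ 0.178 -0.682  0.687]
jig []
place_1 [(0.91, [0.525, -0.295, 0.045]), (0.71, [0.524, -0.221, 0.039]), (0.6, [0.52, -0.156, 0.04]), (0.57, [0.518, -0.086, 0.044])]
flat_bar [(0.67, [0.421, -0.275, -0.002])]
brass_fitting [(0.56, [0.615, -0.275, -0.003])]
bushing_a [(0.54, [0.43, -0.078, 0.003])]
wood_wedge [(0.94, [0.614, -0.164, 0.001]), (0.53, [0.518, -0.088, 0.043])]
side [0.191 0.335 0.627]
jig [(0.71, [0.52, -0.189, 0.001])]
place_1 [(0.97, [0.522, -0.087, 0.045]), (0.96, [0.523, -0.293, 0.036]), (0.89, [0.519, -0.154, 0.04]), (0.84, [0.523, -0.222, 0.04])]
flat_bar [(0.97, [0.418, -0.274, 0.002])]
brass_fitting [(0.52, [0.61, -0.278, 0.007])]
bushing_a [(0.78, [0.426, -0.082, -0.004])]
wood_wedge [(0.75, [0.618, -0.16, 0.005])]
```

View pics/side0.png

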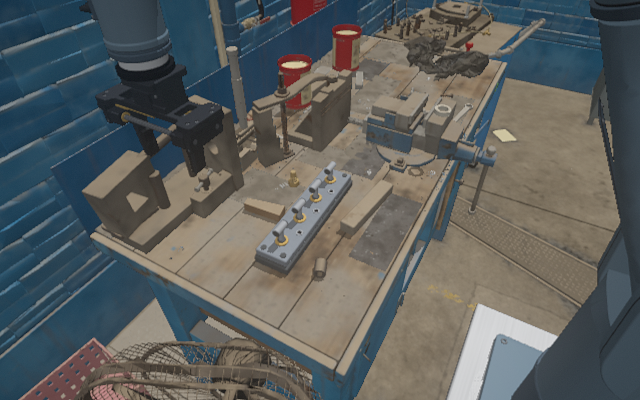

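>>> arm_command([
  [[0,0,0],[0.08,0,-0.08],-0.4],
  [[0,0,0],[0.15,0,-0.12],-0.4],
  [[0,0,0],[0.2,0,-0.17],-0.4],
  [[0,0,0],[0.25,0,-0.17],-0.4],
  [[0,0,0],[0.25,0,-0.17],-0.4],
])

```text
clock: 1.2
eef_pos: [0.5202, -0.1916, 0.2391]
ee_rot: [0.499, -0.501, 0.501, -0.499]
wrist_force: [0.6, -0.4, 0.1]
opening: 0.0619
```

The side view shows the jig at about (255–350, 165–270). Its four pins stand at (280,238), (297,213), (314,190) and (331,172), all home. The bystanders lie on both sides, lower than the pins. Next is a wrist view from above.

Run:
```python
from rig import r
import cv2,numpy as np
f=r.grab_frame("wrist");cv2.imwrite("pics/wrist0.png",f["image"]);np.savez("w0.npz",**f);R=cv2.Rodrigues(f["rvec"])[0];print((-R.T@np.ravel(f["tvec"])).round(3),R.round(2).tolist(),f["mtx"].round(1).tolist())
for n in("jig","place_1","wood_wedge","brass_fitting"):
    print(n,[(round(d["score"],2),np.round(d["centre"],3).tolist()) for d in r.mark_of(n,"wrist")][:5])
```

```text
[ 0.521 -0.113  0.386] [[1.0, -0.0, -0.0], [-0.0, -0.95, 0.3], [-0.0, -0.3, -0.95]] [[327.6, 0.0, 323.7], [0.0, 327.6, 201.7], [0.0, 0.0, 1.0]]
jig [(0.93, [0.523, -0.194, 0.001])]
place_1 [(0.96, [0.519, -0.154, 0.04]), (0.92, [0.521, -0.229, 0.037]), (0.73, [0.52, -0.087, 0.04]), (0.59, [0.527, -0.297, 0.041])]
wood_wedge [(0.61, [0.618, -0.165, -0.002])]
brass_fitting [(0.85, [0.61, -0.276, 0.003])]
```

View pics/wrist0.png

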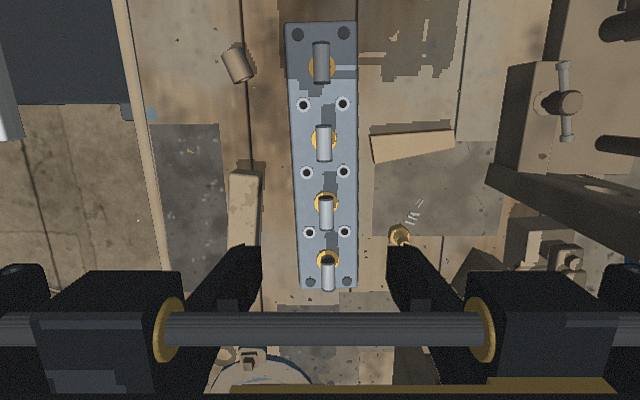

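The wrist view shows the T-bars at about (321,62), (323,142), (326,212) and (328,272), between the fingers, with the row slightly yawed. I'll take the bars' 3D position from depth in this view and the side view.

```bash
cat > h.py <<'E'
from rig import r
import cv2,numpy as np
def cloud(f):
    d=f["depth"];v,u=np.nonzero(d>0);z=d[v,u];K=f["mtx"]
    p=np.c_[(u-K[0,2])*z/K[0,0],(v-K[1,2])*z/K[1,1],z]
    return (p-np.ravel(f["tvec"]))@cv2.Rodrigues(f["rvec"])[0]
def bars(f,lo=.058,hi=.13):
    P=cloud(f);c=np.array([[.519,-.087],[.520,-.155],[.523,-.224],[.525,-.294]])
    for i,q in enumerate(c):
        s=P[(abs(P[:,0]-q[0])<.025)&(abs(P[:,1]-q[1])<.032)&(P[:,2]>lo)&(P[:,2]<hi)]
        if len(s)>5: print(i+1,len(s),"med",np.median(s,0).round(4),"min",s.min(0).round(4),"max",s.max(0).round(4))
E
python3 - <<'E'
from h import *
bars(dict(np.load("w0.npz")))
for c in("side","scene"):print(c);bars(r.grab_frame(c))
f=dict(np.load("w0.npz"));P=cloud(f);s=P[(P[:,2]>.03)&(P[:,2]<.045)&(abs(P[:,0]-.522)<.06)&(P[:,1]<-.02)&(P[:,1]>-.36)]
print(cv2.minAreaRect(s[:,:2].astype(np.float32)*1000))
E
```

```text
1 730 med [ 0.5184 -0.0822  0.0788] min [ 0.5106 -0.0998  0.0659] max [ 0.5263 -0.0654  0.082 ]
2 601 med [ 0.5206 -0.1511  0.0789] min [ 0.5123 -0.1695  0.0686] max [ 0.5273 -0.1351  0.0825]
3 521 med [ 0.5223 -0.2202  0.0787] min [ 0.5144 -0.239   0.0671] max [ 0.5295 -0.2047  0.0816]
4 461 med [ 0.5243 -0.2889  0.0785] min [ 0.5167 -0.309   0.0658] max [ 0.5308 -0.2742  0.0817]
side
1 154 med [ 0.5169 -0.0811  0.0772] min [ 0.5116 -0.1016  0.0583] max [ 0.5268 -0.066   0.0826]
2 135 med [ 0.519  -0.1504  0.0771] min [ 0.5145 -0.1713  0.0584] max [ 0.5282 -0.1355  0.0816]
3 114 med [ 0.5211 -0.221   0.0771] min [ 0.5161 -0.2424  0.0582] max [ 0.5298 -0.2058  0.0817]
4 101 med [ 0.5229 -0.2901  0.0769] min [ 0.5185 -0.311   0.058 ] max [ 0.5321 -0.276   0.0818]
scene
1 140 med [ 0.5148 -0.087   0.0775] min [ 0.5095 -0.1024  0.0585] max [ 0.5249 -0.0673  0.0826]
2 158 med [ 0.5169 -0.1563  0.0775] min [ 0.5107 -0.1724  0.0587] max [ 0.5271 -0.135   0.0824]
3 177 med [ 0.5184 -0.2264  0.0777] min [ 0.5129 -0.242   0.0586] max [ 0.5296 -0.2056  0.0818]
4 199 med [ 0.5202 -0.296   0.0777] min [ 0.5154 -0.3115  0.0581] max [ 0.5316 -0.2754  0.0821]
((520.7608642578125, -186.8643341064453), (69.8045425415039, 291.2210693359375), 1.4596612453460693)
```

>>> arm_command([
  [[0,-0.034,0],[0.04,0.06,0],-0.2],
  [[0,-0.034,0],[0.046,0.12,0],-0.2],
  [[0,-0.034,0],[0.046,0.14,0],-0.2],
  [[0,-0.034,0],[0.046,0.14,0],-0.2],
  [[0,-0.034,0],[0.046,0.14,0],-0.2],
])

```text
clock: 2.05
eef_pos: [0.5235, -0.221, 0.1342]
ee_rot: [-0.507, 0.493, -0.493, 0.507]
wrist_force: [-0.1, -0.8, 0.3]
opening: 0.053
```

Run:
```python
from h import *
for i in range(3):
    f=r.grab_frame("wrist");o=r.get_obs();print(o["clock"],o["eef_pos"],o["wrist_force"].round(2) if hasattr(o["wrist_force"],"round") else o["wrist_force"],o["opening"])
bars(f)
```

```text
2.1 [ 0.52393763 -0.2213314   0.13495987] [-0.06  0.3  -0.41] 0.052795230629658386
2.15 [ 0.52402892 -0.22156046  0.13526502] [ 0.2  -0.56  1.01] 0.052971648565046936
2.2 [ 0.52390147 -0.22175891  0.13531473] [-0.34 -0.09  0.63] 0.053082563007483756
1 577 med [ 0.5189 -0.0964  0.0783] min [ 0.5114 -0.1     0.0672] max [ 0.5263 -0.0899  0.0816]
2 1433 med [ 0.5205 -0.1516  0.079 ] min [ 0.5126 -0.1697  0.0717] max [ 0.5282 -0.1352  0.0816]
3 1153 med [ 0.5222 -0.2203  0.0789] min [ 0.5142 -0.2396  0.0674] max [ 0.53   -0.2046  0.0823]
4 525 med [ 0.5235 -0.279   0.0779] min [ 0.5166 -0.2933  0.0648] max [ 0.5312 -0.2742  0.0816]
```

>>> arm_command([
  [[0,0,0],[0,0.05,-0.0025],-0.2],
  [[0,0,0],[0,0.09,-0.0025],-0.2],
  [[0,0,0],[0,0.11,-0.0025],-0.2],
  [[0,0,0],[0,0.11,-0.0025],-0.2],
  [[0,0,0],[0,0.11,-0.0025],0.3],
  [[0,0,0],[0,0.11,-0.0025],0.55],
  [[0,0,0],[0,0.11,-0.0025],0.7],
  [[0,0,0],[0,0.11,-0.0025],1],
  [[0,0,0],[0,0.11,-0.0025],1],
  [[0,0,0],[0,0.11,-0.0025],1],
  [[0,0,0],[0,0.11,-0.0025],1],
], newtons=10)

```text
clock: 3.3
eef_pos: [0.521, -0.2222, 0.0516]
ee_rot: [-0.507, 0.493, -0.494, 0.507]
wrist_force: [0.0, -0.6, 4.5]
opening: 0.0141
```

>>> arm_command([
  [[0,0,0],[0,0,0.001],1],
  [[0,0,0],[0,0,0.002],1],
  [[0,0,0],[0,0,0.002],1],
  [[0,0,0],[0,0,0.002],1],
])

```text
clock: 3.7
eef_pos: [0.5227, -0.2222, 0.0516]
ee_rot: [-0.506, 0.493, -0.494, 0.507]
wrist_force: [0.3, -0.2, 5.7]
opening: 0.0137
```

>>> arm_command([
  [[0,0,0],[0,0,-0.002],1],
  [[0,0,0],[0,0,-0.004],1],
  [[0,0,0],[0,0,-0.004],1],
  [[0,0,0],[0,0,-0.004],1],
])

```text
clock: 4.1
eef_pos: [0.5191, -0.2222, 0.0515]
ee_rot: [0.507, -0.493, 0.493, -0.507]
wrist_force: [-0.6, -0.4, 5.9]
opening: 0.0136
```

Place 3 moved freely over 3.6 mm at under 1 N, so it is loose. Next is place 2.

>>> arm_command([
  [[0,0,0],[0,0,0],0.2],
  [[0,0,0],[0,-0.0015,0],-0.2],
  [[0,0,0],[0,-0.0015,0],-0.2],
  [[0,0,0],[-0.05,-0.0015,0.004],-0.2],
  [[0,0,0],[-0.093,-0.0015,0.004],-0.2],
  [[0,0,0],[-0.093,-0.0015,0.004],-0.2],
  [[0,0,0],[-0.093,-0.0015,0.004],0.3],
  [[0,0,0],[-0.093,-0.0015,0.004],0.55],
  [[0,0,0],[-0.093,-0.0015,0.004],0.7],
  [[0,0,0],[-0.093,-0.0015,0.004],1],
  [[0,0,0],[-0.093,-0.0015,0.004],1],
  [[0,0,0],[-0.093,-0.0015,0.004],1],
  [[0,0,0],[-0.093,-0.0015,0.004],1],
])

```text
clock: 5.4
eef_pos: [0.5202, -0.1529, 0.0523]
ee_rot: [0.507, -0.493, 0.494, -0.506]
wrist_force: [-0.5, -2.9, -0.6]
opening: 0.0141
```

>>> arm_command([
  [[0,0,0],[0,0,0.001],1],
  [[0,0,0],[0,0,0.002],1],
  [[0,0,0],[0,0,0.002],1],
  [[0,0,0],[0,0,0.002],1],
])

```text
clock: 5.8
eef_pos: [0.5211, -0.1527, 0.0523]
ee_rot: [0.507, -0.494, 0.493, -0.506]
wrist_force: [-3.2, -1.5, 2.4]
opening: 0.0142
```

>>> arm_command([
  [[0,0,0],[0,0,-0.002],1],
  [[0,0,0],[0,0,-0.004],1],
  [[0,0,0],[0,0,-0.004],1],
  [[0,0,0],[0,0,-0.004],1],
])

```text
clock: 6.2
eef_pos: [0.5197, -0.1526, 0.0524]
ee_rot: [-0.506, 0.493, -0.494, 0.507]
wrist_force: [3.3, -4.5, -4.6]
opening: 0.0143
```

Place 2 springs back: ±3.3 N for ±0.7 mm, with the arm itself giving a little. It is sound. Next is place 1.

>>> arm_command([
  [[0,0,0],[0,0,0.002],1],
  [[0,0,0],[0,0,0.002],0.2],
  [[0,0,0],[0,0,0.002],-0.2],
  [[0,0,0],[0,0,0.002],-0.2],
  [[0,0,0],[-0.05,0,0.002],-0.2],
  [[0,0,0],[-0.092,0,0.002],-0.2],
  [[0,0,0],[-0.092,0,0.002],-0.2],
  [[0,0,0],[-0.092,0,0.002],0.3],
  [[0,0,0],[-0.092,0,0.002],0.55],
  [[0,0,0],[-0.092,0,0.002],0.7],
  [[0,0,0],[-0.092,0,0.002],1],
  [[0,0,0],[-0.092,0,0.002],1],
  [[0,0,0],[-0.092,0,0.002],1],
  [[0,0,0],[-0.092,0,0.002],1],
])

```text
clock: 7.6
eef_pos: [0.5184, -0.0838, 0.0524]
ee_rot: [0.507, -0.493, 0.494, -0.506]
wrist_force: [-0.4, -1.6, -0.1]
opening: 0.0142
```

>>> arm_command([
  [[0,0,0],[0,0,0.001],1],
  [[0,0,0],[0,0,0.002],1],
  [[0,0,0],[0,0,0.002],1],
  [[0,0,0],[0,0,0.002],1],
])

```text
clock: 8.0
eef_pos: [0.5192, -0.0837, 0.0523]
ee_rot: [0.507, -0.494, 0.493, -0.506]
wrist_force: [-3.2, -2.1, 2.7]
opening: 0.0142
```

>>> arm_command([
  [[0,0,0],[0,0,-0.002],1],
  [[0,0,0],[0,0,-0.004],1],
  [[0,0,0],[0,0,-0.004],1],
  [[0,0,0],[0,0,-0.004],1],
])

```text
clock: 8.4
eef_pos: [0.5179, -0.0836, 0.0524]
ee_rot: [-0.506, 0.493, -0.494, 0.507]
wrist_force: [2.3, -4.5, -4.1]
opening: 0.0142
```

Place 1 is sound as well. By elimination place 4 is loose, but I'll confirm by feel.

>>> arm_command([
  [[0,0,0],[0,0,0.002],1],
  [[0,0,0],[0,0,0.002],0.2],
  [[0,0,0],[0,0,0.002],-0.2],
  [[0,0,0],[0,0,0.002],-0.2],
  [[0,0,0],[0.06,0,0.002],-0.2],
  [[0,0,0],[0.12,0,0.002],-0.2],
  [[0,0,0],[0.18,0,0.002],-0.2],
  [[0,0,0],[0.23,0,0.002],-0.2],
  [[0,0,0],[0.278,0,0.002],-0.2],
  [[0,0,0],[0.278,0,0.002],-0.2],
  [[0,0,0],[0.278,0,0.002],0.3],
  [[0,0,0],[0.278,0,0.002],0.55],
  [[0,0,0],[0.278,0,0.002],0.7],
  [[0,0,0],[0.278,0,0.002],1],
  [[0,0,0],[0.278,0,0.002],1],
  [[0,0,0],[0.278,0,0.002],1],
  [[0,0,0],[0.278,0,0.002],1],
])

```text
clock: 10.1
eef_pos: [0.5242, -0.2911, 0.0524]
ee_rot: [-0.507, 0.493, -0.493, 0.507]
wrist_force: [0.8, 2.2, 0.9]
opening: 0.014
```

>>> arm_command([
  [[0,0,0],[0,0,0.001],1],
  [[0,0,0],[0,0,0.002],1],
  [[0,0,0],[0,0,0.002],1],
  [[0,0,0],[0,0,0.002],1],
])

```text
clock: 10.5
eef_pos: [0.5257, -0.2912, 0.0523]
ee_rot: [-0.507, 0.493, -0.493, 0.507]
wrist_force: [-0.1, 2.8, 1.5]
opening: 0.014
```

>>> arm_command([
  [[0,0,0],[0,0,-0.002],1],
  [[0,0,0],[0,0,-0.004],1],
  [[0,0,0],[0,0,-0.004],1],
  [[0,0,0],[0,0,-0.004],1],
])

```text
clock: 10.9
eef_pos: [0.5222, -0.2914, 0.0523]
ee_rot: [0.507, -0.494, 0.493, -0.507]
wrist_force: [0.2, 5.0, 1.8]
opening: 0.0139
```

Place 4 is loose. I'll return it to upright, grip firmer and draw it up.

>>> arm_command([
  [[0,0,0],[0,0,0.002],1],
  [[0,0,0],[0,0,0.002],1],
  [[0,0,0],[0,-0.006,0.002],1],
  [[0,0,0],[0,-0.012,0.002],1],
  [[0,0,0],[0,-0.018,0.002],1],
  [[0,0,0],[0,-0.023,0.002],1],
  [[0,0,0],[0,-0.026,0.002],1],
  [[0,0,0],[0,-0.028,0.002],1],
  [[0,0,0],[0,-0.028,0.002],1],
  [[0,0,0],[0,-0.028,0.002],1],
], newtons=25)

```text
clock: 11.9
eef_pos: [0.5243, -0.2916, 0.0736]
ee_rot: [-0.507, 0.493, -0.493, 0.507]
wrist_force: [-0.0, 5.9, -2.7]
opening: 0.0135
```

>>> arm_command([
  [[0,0,0],[0,-0.001,0],1],
  [[0,0,0],[0,-0.002,0],1],
  [[0,0,0],[0,-0.002,0],1],
])

```text
clock: 12.2
eef_pos: [0.5238, -0.2916, 0.0746]
ee_rot: [0.507, -0.493, 0.493, -0.507]
wrist_force: [-0.0, 5.5, -6.9]
opening: 0.0133
```

Run:
```python
from h import *
f=r.grab_frame("scene");cv2.imwrite("pics/s1.png",f["image"]);print(r.get_obs()["eef_pos"]);bars(f);bars(r.grab_frame("side"))
K,i=f["mtx"],f["image"]
p=cv2.projectPoints(np.array([[.523,-.256,.06]]),f["rvec"],f["tvec"],K,None)[0].ravel().astype(int);print(p)
x,y=max(p[0]-70,0),max(p[1]-60,0);cv2.imwrite("pics/s1c.png",cv2.resize(i[y:y+120,x:x+140],None,fx=5,fy=5))
```

```text
[ 0.52380155 -0.29159346  0.0746384 ]
1 143 med [ 0.5145 -0.0873  0.0775] min [ 0.5099 -0.1027  0.0581] max [ 0.5252 -0.0672  0.0827]
2 150 med [ 0.5168 -0.1555  0.0782] min [ 0.5114 -0.1724  0.0588] max [ 0.5273 -0.1352  0.0825]
3 12 med [ 0.5191 -0.226   0.0807] min [ 0.5174 -0.2326  0.0782] max [ 0.5223 -0.2077  0.082 ]
4 406 med [ 0.5202 -0.3003  0.0981] min [ 0.5001 -0.3113  0.0581] max [ 0.5475 -0.2804  0.1298]
1 153 med [ 0.5171 -0.0811  0.0776] min [ 0.5121 -0.102   0.0585] max [ 0.5267 -0.0665  0.0816]
2 134 med [ 0.5188 -0.1506  0.0773] min [ 0.514  -0.1709  0.058 ] max [ 0.5284 -0.1363  0.0819]
3 112 med [ 0.5179 -0.2202  0.0772] min [ 0.5124 -0.2425  0.0596] max [ 0.5279 -0.2061  0.0812]
4 427 med [ 0.5259 -0.2836  0.1015] min [ 0.501  -0.3055  0.0588] max [ 0.5497 -0.2752  0.1299]
[344 215]
```

View pics/s1c.png

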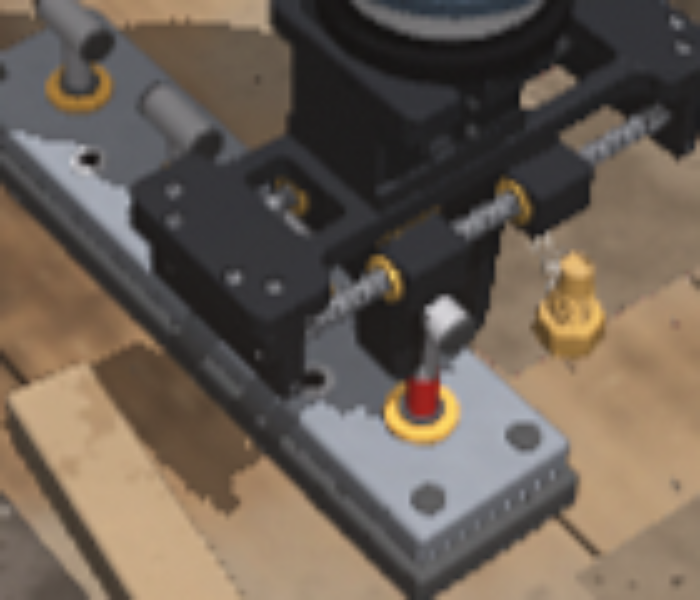

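The crop shows the red band on pin 4's stem at (425,395), so it is drawn up. Now I'll lean it towards +x.

>>> arm_command([
  [[0,0,0],[0,0,0.002],1],
  [[0,0,0],[0,0,0.004],1],
  [[0,0,0],[0,0,0.0055],1],
  [[0,0,0],[0,0,0.0065],1],
  [[0,0,0],[0,0,0.007],1],
  [[0,0,0],[0,0,0.007],1],
  [[0,0,0],[0,0,0.007],1],
])

```text
clock: 13.0
eef_pos: [0.5289, -0.2915, 0.0745]
ee_rot: [0.507, -0.494, 0.493, -0.507]
wrist_force: [-1.1, 4.5, -11.2]
opening: 0.0138
```

>>> arm_command([
  [[0,0,0],[0,0,0.0007],1],
  [[0,0,0],[0,0,0.0007],1],
  [[0,0,0],[0,0,0.0007],0.5],
  [[0,0,0],[0,0,0.0007],0.1],
  [[0,0,0],[0,0,0.0007],-0.2],
  [[0,0,0],[0,0,0.0007],-0.2],
  [[0,0,0],[0,-0.06,0.0007],-0.2],
  [[0,0,0],[0,-0.09,0.0007],-0.2],
  [[0,0,0],[0,-0.09,0.0007],-0.2],
])

```text
clock: 13.9
eef_pos: [0.5324, -0.2934, 0.1464]
ee_rot: [-0.506, 0.491, -0.496, 0.507]
wrist_force: [0.7, -0.2, -0.7]
opening: 0.0528
```

Run:
```python
from h import *
o=r.get_obs();print(o["eef_pos"],o["wrist_force"])
for c in("wrist","side","scene"):
    f=r.grab_frame(c);print(c);bars(f)
    P=cloud(f);s=P[(abs(P[:,0]-.525)<.03)&(abs(P[:,1]+.29)<.03)&(P[:,2]>.085)&(P[:,2]<.112)];print("bar4",len(s),np.median(s,0).round(4),s.min(0).round(4),s.max(0).round(4))
```

```text
[ 0.53243441 -0.29339976  0.14643633] [ 0.72579223 -0.18031017 -0.73288704]
wrist
2 553 med [ 0.521  -0.1661  0.0784] min [ 0.5133 -0.1701  0.0668] max [ 0.5283 -0.1594  0.0819]
3 1309 med [ 0.5195 -0.2218  0.0788] min [ 0.5114 -0.2396  0.072 ] max [ 0.5266 -0.2052  0.0821]
4 1264 med [ 0.5293 -0.29    0.1006] min [ 0.522  -0.3092  0.0886] max [ 0.5368 -0.2745  0.1034]
bar4 1264 [ 0.5293 -0.29    0.1006] [ 0.522  -0.3092  0.0886] [ 0.5368 -0.2745  0.1034]
side
1 155 med [ 0.5169 -0.0812  0.0773] min [ 0.5117 -0.1023  0.0585] max [ 0.5274 -0.0662  0.0815]
2 135 med [ 0.519  -0.1506  0.0772] min [ 0.5138 -0.1721  0.0588] max [ 0.5288 -0.1359  0.0823]
3 112 med [ 0.5183 -0.2203  0.0776] min [ 0.513  -0.2417  0.058 ] max [ 0.5269 -0.2057  0.0816]
4 146 med [ 0.5278 -0.2901  0.0956] min [ 0.5228 -0.3133  0.0584] max [ 0.539  -0.2756  0.1035]
bar4 101 [ 0.5288 -0.2894  0.0992] [ 0.5238 -0.3133  0.0854] [ 0.539  -0.2756  0.1035]
scene
1 142 med [ 0.5145 -0.0878  0.0778] min [ 0.5098 -0.1028  0.0586] max [ 0.5262 -0.0659  0.0822]
2 83 med [ 0.5141 -0.1553  0.0752] min [ 0.5115 -0.1714  0.0596] max [ 0.5209 -0.1367  0.0818]
3 133 med [ 0.5144 -0.2297  0.0762] min [ 0.5104 -0.242   0.0591] max [ 0.5249 -0.206   0.0814]
4 268 med [ 0.5248 -0.2964  0.0974] min [ 0.5199 -0.3123  0.0585] max [ 0.5366 -0.2753  0.1032]
bar4 197 [ 0.5259 -0.2957  0.0993] [ 0.5203 -0.3123  0.0852] [ 0.5366 -0.2753  0.1032]
```

Pin 4 is up 22.1 mm and, after release, its bar sits 5.0 mm over (about 0.078 rad). Next is pin 3, which was left leaning slightly towards −x.

>>> arm_command([
  [[0,0,0],[-0.05,0,-0.0107],-0.2],
  [[0,0,0],[-0.093,0,-0.0107],-0.2],
  [[0,0,0],[-0.093,0,-0.0107],-0.2],
  [[0,0,0],[-0.093,0.05,-0.0107],-0.2],
  [[0,0,0],[-0.093,0.09,-0.0107],-0.2],
  [[0,0,0],[-0.093,0.119,-0.0107],-0.2],
  [[0,0,0],[-0.093,0.119,-0.0107],-0.2],
  [[0,0,0],[-0.093,0.119,-0.0107],-0.2],
])

```text
clock: 14.85
eef_pos: [0.5194, -0.2225, 0.0527]
ee_rot: [0.507, -0.494, 0.493, -0.506]
wrist_force: [-0.1, 1.3, 0.5]
opening: 0.0526
```

Well aligned. I'll grip, bring it upright (+3 mm) and draw it up.

>>> arm_command([
  [[0,0,0],[0,0,0],0.3],
  [[0,0,0],[0,0,0],0.55],
  [[0,0,0],[0,0,0],0.7],
  [[0,0,0],[0,0,0],1],
  [[0,0,0],[0,0,0],1],
  [[0,0,0],[0,0,0],1],
  [[0,0,0],[0,0,0.002],1],
  [[0,0,0],[0,0,0.0037],1],
  [[0,0,0],[0,0,0.0037],1],
  [[0,0,0],[0,-0.006,0.0037],1],
  [[0,0,0],[0,-0.012,0.0037],1],
  [[0,0,0],[0,-0.018,0.0037],1],
  [[0,0,0],[0,-0.023,0.0037],1],
  [[0,0,0],[0,-0.027,0.0037],1],
  [[0,0,0],[0,-0.03,0.0037],1],
  [[0,0,0],[0,-0.03,0.0037],1],
], newtons=25)

```text
clock: 16.45
eef_pos: [0.5225, -0.222, 0.0757]
ee_rot: [0.507, -0.493, 0.493, -0.507]
wrist_force: [-0.7, -1.2, -5.4]
opening: 0.0139
```

>>> arm_command([
  [[0,0,0],[0,0,0.002],1],
  [[0,0,0],[0,0,0.004],1],
  [[0,0,0],[0,0,0.0055],1],
  [[0,0,0],[0,0,0.0065],1],
  [[0,0,0],[0,0,0.007],1],
  [[0,0,0],[0,0,0.007],1],
  [[0,0,0],[0,0,0.007],1],
])

```text
clock: 17.15
eef_pos: [0.5278, -0.2218, 0.0755]
ee_rot: [0.507, -0.493, 0.493, -0.507]
wrist_force: [-0.8, -0.7, -7.3]
opening: 0.0137
```

>>> arm_command([
  [[0,0,0],[0,0,0],1],
  [[0,0,0],[0,0,0],0.5],
  [[0,0,0],[0,0,0],0.1],
  [[0,0,0],[0,0,0],-0.2],
  [[0,0,0],[0,0,0],-0.2],
  [[0,0,0],[0,-0.06,0],-0.2],
  [[0,0,0],[0,-0.12,0],-0.2],
  [[0,0,0],[0,-0.18,0],-0.2],
  [[0,0,0],[0,-0.18,0],-0.2],
  [[0,0,0],[0,-0.18,0],-0.2],
])

```text
clock: 18.15
eef_pos: [0.5286, -0.222, 0.2117]
ee_rot: [-0.506, 0.492, -0.494, 0.507]
wrist_force: [0.1, -0.3, 0.4]
opening: 0.0533
```

Run:
```python
from h import *
o=r.get_obs();print(o["clock"],o["eef_pos"],o["wrist_force"])
for c in("wrist","side","scene"):
    f=r.grab_frame(c);print(c);bars(f,.066)
    for n in("flat_bar","brass_fitting","bushing_a","wood_wedge"):
        print(n,[(round(d["score"],2),np.round(d["centre"],3).tolist()) for d in r.mark_of(n,c)][:1])
    cv2.imwrite(f"pics/{c}9.png",f["image"])
cv2.imwrite("pics/s9c.png",cv2.resize(f["image"][120:270,220:420],None,fx=4,fy=4))
```

```text
18.15 [ 0.52857282 -0.2220312   0.21172982] [ 0.09020773 -0.31151395  0.41467212]
wrist
1 821 med [ 0.5188 -0.0861  0.0787] min [ 0.5108 -0.1     0.0672] max [ 0.5261 -0.0713  0.0819]
2 768 med [ 0.5207 -0.152   0.079 ] min [ 0.5132 -0.1693  0.0718] max [ 0.5279 -0.1354  0.0825]
3 752 med [ 0.5277 -0.2198  0.1007] min [ 0.5197 -0.2395  0.0886] max [ 0.5351 -0.2046  0.1038]
4 668 med [ 0.5292 -0.289   0.1004] min [ 0.5218 -0.3092  0.0884] max [ 0.5371 -0.2742  0.1033]
flat_bar [(0.89, [0.42, -0.276, -0.002])]
brass_fitting [(0.74, [0.61, -0.278, 0.0])]
bushing_a [(0.56, [0.431, -0.075, -0.002])]
wood_wedge [(0.66, [0.619, -0.169, 0.002])]
side
1 145 med [ 0.5174 -0.0808  0.0779] min [ 0.5123 -0.1017  0.067 ] max [ 0.5269 -0.0661  0.0817]
2 126 med [ 0.5191 -0.1495  0.0776] min [ 0.5144 -0.1708  0.0661] max [ 0.5292 -0.1359  0.082 ]
3 148 med [ 0.5262 -0.2205  0.0972] min [ 0.5215 -0.2424  0.0662] max [ 0.5363 -0.2056  0.1031]
4 130 med [ 0.5278 -0.2898  0.097 ] min [ 0.523  -0.3123  0.0663] max [ 0.5381 -0.2752  0.1027]
flat_bar [(0.93, [0.419, -0.273, -0.001])]
brass_fitting [(0.61, [0.61, -0.277, 0.004])]
bushing_a [(0.58, [0.426, -0.083, -0.002])]
wood_wedge [(0.66, [0.618, -0.16, 0.005])]
scene
1 133 med [ 0.5149 -0.0882  0.0785] min [ 0.5088 -0.103   0.0667] max [ 0.5256 -0.066   0.0827]
2 146 med [ 0.517  -0.1565  0.0778] min [ 0.5114 -0.1726  0.0663] max [ 0.5289 -0.1346  0.083 ]
3 218 med [ 0.5234 -0.2266  0.0982] min [ 0.5184 -0.2422  0.0668] max [ 0.5343 -0.2065  0.1043]
4 244 med [ 0.525  -0.2965  0.0981] min [ 0.5198 -0.3117  0.0665] max [ 0.5369 -0.2767  0.1034]
flat_bar [(0.78, [0.42, -0.279, 0.001])]
brass_fitting [(0.72, [0.612, -0.274, -0.001])]
bushing_a [(0.65, [0.43, -0.076, 0.002])]
wood_wedge [(0.79, [0.612, -0.162, -0.003])]
```

View pics/s9c.png

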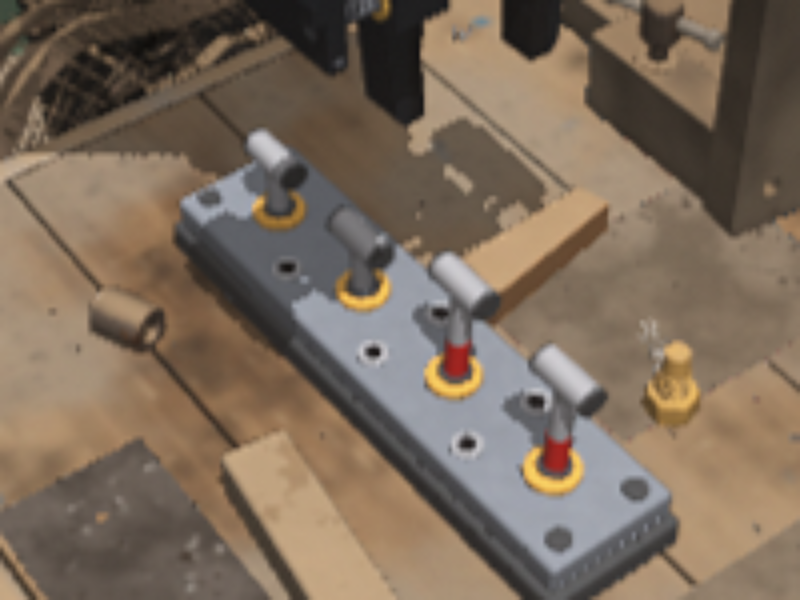

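Pins 3 (455,330) and 4 (557,420) stand up with their red bands showing and lean towards +x. Pins 1 and 2 are home, the gripper is clear, and the bystanders are where they were. I'm handing in.

```bash
python3 -c "
from rig import r
print(r.job_done())"
```

```text
the job is handed in; nothing more can be done
None
```

I found the loose pins at places 3 and 4, drew both up to their stops and left them leaning towards +x. The job was handed in at about 18 s; it gave no verdict.

- **Wiggle test, all pins home:** places 3 and 4 moved freely over about 3.5 mm at under 1 N. Places 1 and 2 pushed back with 2–3 N for about 0.7 mm, so they are sound.
- **Last checks, pins released:** the bars at places 3 and 4 stand about 22 mm higher. They sit about 5.0–5.5 mm over, a lean of roughly 0.08 rad, and their red bands show. Pins 1 and 2 are unchanged and fully home.
- **Surroundings:** all four bystanders match their starting positions to within the detectors' accuracy (largest difference about 9 mm), and the gripper is clear of everything.
- **Disagreement:** the cameras differed by up to about 4 mm in the absolute x of the bars. I judged the leans from before-and-after differences within one view.

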